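# Light the finds jar: fit the dimmer knob and hold it pressed

### The job

Stand the orange-capped jar of bronze fragments upright, wholly on the light pad, setting it down rather than dropping it, and let go of it. Then turn the loose black knob so that its D-shaped bore matches the brass D-shaft on the dimmer box, push it fully home on the shaft, and keep pressing the knob so that the sprung shaft stays down at its stop and the pad stays lit: finish while still holding the knob pressed. Leave the other things on the desk where they are.

Things in the scene. Friction and masses are not known exactly. Their poses are not given: they have to be found in the camera images.
- jar: Round clear jar with an orange screw cap and green bronze fragments inside, standing upright; 48 mm diameter (cap and body alike), 85 mm tall, cap the top 17 mm; 0.10 to 0.21 kg. Origin at the centre of its underside, z up.
- light_pad: Flat grey-framed square light pad with a white panel, 160 x 160 mm, 12 mm thick, fixed to the desk. Origin at the centre of its underside (desk height); x and y along its edges. It and the dimmer box may be on either side of the desk.
- knob: Loose black ribbed round knob, 44 mm diameter, 36 mm tall, 0.05 kg, bore downwards; grip any diameter. White pointer line on top from the centre towards its +x and down that side. Origin: centre of the underside, z up. Blind D-bore in the underside 20 mm deep: 21.4 mm diameter, its flat 3.6 mm from the axis on the +x (pointer) side.
- shaft_tip (a point): Centre of the top of the brass D-shaft standing on the dimmer box, 86 mm above the desk unpressed; z up, +x points out of its flat. Shaft 20 mm diameter, flat 3 mm from the axis, top 4 mm stepped in, 0.8 then 1.6 mm. The knob fits when knob +x and shaft +x point the same way (within 5 degrees; 0.6 mm clearance). Fully home, the knob's underside is 20 mm below this tip.
- shaft (a joint): How far the D-shaft is pressed down, in m: 0 released, 0.005 at its stop. A spring pushes it back up: about 3 N to start, 8 N at the stop.
- dimmer_box: Blue-grey square box with an aluminium top, 140 x 140 mm, 55.5 mm tall, fixed. Shaft 10 mm from its centre towards its -x, in a black round plate (52 mm diameter, 3 mm high) with a red mark on the side of the shaft's flat; plate and shaft can turn together but stiffly (0.05 N m). Origin: centre of its underside.
- calliper: Steel sliding calliper with a blue display, 150 mm long, lying flat, bystander. Origin at the middle of its beam, underside.
- eraser: White eraser 45 x 22 x 13 mm, bystander. Origin at the centre of its underside.
- glue_bottle: Small white bottle with a red cap, 36 mm diameter, 90 mm tall, bystander. Origin at the centre of its underside.
- water_bottle: Clear bottle with a blue cap and label, 66 mm diameter, 200 mm tall, bystander. Origin at the centre of its underside.
- marker: Black marker pen with a yellow cap, 130 mm long, 12 mm thick, lying, bystander. Origin under the middle of its black barrel.
Mind the look-alikes: they are no part of the job. Of the things that look like the light_pad, the larger one is meant. Leave any turquoise look-alike of the dimmer_box alone.

How it is judged:
By the outcome, as a careful person would: the job done as asked, in the order asked, and still so for the second after the job is handed in, while the arm keeps its last pose, push and grip.
It also fails if it takes over 59 s, if anything falls off the work surface, if the arm or the gripper's body presses on something with over 40 N, if the wrist force passes 120 N, or if a joint passes its speed limit or range.

### The arm

A 7-joint arm with a two-finger parallel gripper is mounted at the origin on the work surface. World frame = base frame: x ahead of the robot, y to its left, z up, the work surface at z = 0. Lengths are in m, angles in rad, forces in N, time in s.
With the tool pointing down it reaches from about 0.425 to 0.875 m from the base axis. Payload 4.7 kg.
Tool frame: the origin (TCP) lies midway between the tips of the shut fingers; the grasp point (between the pads) lies 19 mm behind it; z points along the fingers, y is the direction in which the jaws open and shut (so a half turn about z gives the same grasp; the last joint's range is limited). The gripper opens to 87 mm and grips with 3 to 60 N. Pads are 19 mm wide; open, the fingers measure 117 mm over their backs; the gripper's body (75 mm by 190 mm) begins 51 mm behind the grasp point.
Start: joints at [-1.125, 0.321, -0.07, 1.45, 0.023, 1.371, -0.057], TCP at [0.272, 0.59, 0.223] pointing down, gripper open.
Joint ranges: [-2.86, 2.86], [-0.3, 2.09], [-1.38, 1.24], [0.06, 2.45], [-1.56, 4.7], [0.09, 2.05], [-2.69, 2.69]. Speed limits (rad/s): [2.57, 2.57, 3.14, 3.14, 3.14, 3.14, 3.14].

### API

Orientations are given as a rotation vector (axis times angle).
In Python, from bench import get_state, eyes, job gives the robot as it stands. The module is installed in compiled form; this text tells all that it offers.
- The arm moves only by the shell command python3 -m jog 'ROWS' [FORCE]. ROWS is JSON, a list that holds one entry, the list of rows, each a list of 5 numbers: the opening, from 0 (shut) to 1 (fully open), then the shift along the tool's x, y, z in units of 40 mm (1.0 is 40 mm), then the turn about the tool's z in units of 5 degrees (1.0 is 5 degrees). In form: [[[jaw, dx, dy, dz, turn], ...]]. A call has 1 to 10 rows; each row shifts and turns the commanded pose from where the row before left it, along the tool's axes as they then stand; what a row does not reach is not made up. A row lasts 1/8 s, in which the tool goes at most 62.5 mm and 10.7 degrees, less where a joint would pass 70% of its speed; a pose out of reach is approached as far as the arm can. A call is refused whole if a number of a shift passes 1 or a number of a turn 1, either way. A call with a gripper value outside its range is refused whole. The fingers move at their own pace and stop on an object; FORCE is the grip in N (left out, the last holds). Time passes only in rows, so rows that do not move let the fingers close. It gives the time, the measured TCP pose, the force and the opening at its end, in the units of the state.
- get_state(): the state, without advancing time (a new reading comes with each control period).
- eyes.get_image(name): name is "side" or "top"; returns (picture, depth): 480x640x3 uint8, red, green, blue; 480x640 float32, m along the optical axis (not along the pixel's ray), 0 where there is no reading.
- eyes.camera_params(name): a dict with "camera_matrix" (3x3 intrinsics, pixels), "k1" (the pictures are not rectified: a ray, as slopes to the right and down, at radius r is drawn at 1 + k1 r^2 times it, then the intrinsics apply), "pose" (4x4, takes a point from camera to world coordinates). Camera axes: x right, y down, z forward; pixel columns grow to the right and rows downward; lengths in m; the calibration is good to about 2 mm. A picture is of the moment at which its call begins. camera_params takes no time and is no camera call.
- job.close_job(): hands the job in, once; it reports no verdict.
The state is a dict: "time": time; "joint_positions": joint angles; "qd": joint speeds; "joint_torque": joint torques, N m; "position": TCP position; "tool_rot": TCP orientation; "ft_force": force on the tool from outside, world axes, zero at the start; "torque": the same for the moment, N m; "grip_width": opening from 0.0 (shut) to 1.0 (fully open).
Only numpy, scipy, OpenCV 4.12 (cv2) and the standard library are available. Lean on these libraries where they do the work, as an engineer would, in place of code of your own. Each camera call takes 0.05 s, during which the arm holds its last target. There are 200 camera calls.

## Working session

There is one attempt and no reset: what is moved stays moved. The work goes in short steps, Python scripts to look and compute and a shell command to move; the robot and the scene stay as the last step left them, time stands still between calls to the robot, and variables do not carry over. Pictures are saved under pics/ and viewed, about 8 in all and at most 12, crops included, and the job is handed in when it is done.

```bash
mkdir -p pics; cat > h.py <<'E'
import numpy as np, cv2
from bench import get_state, eyes, job
def grab(n,f=None):
    im,d=eyes.get_image(n)
    if f: cv2.imwrite('pics/'+f,im[:,:,::-1])
    return im,d
def P(n):
    p=eyes.camera_params(n); return np.array(p['camera_matrix']),float(p['k1']),np.array(p['pose'])
def ray(n,uv):
    K,k,T=P(n); uv=np.atleast_2d(uv).astype(float)
    q=cv2.undistortPoints(uv[:,None],K,np.array([k,0,0,0.]),None).reshape(-1,2) 
    d=np.c_[q,np.ones(len(q))]
    return T[:3,3],d@T[:3,:3].T
def onplane(n,uv,z):
    o,d=ray(n,uv); return o+d*((z-o[2])/d[:,2])[:,None]
def proj(n,X):
    K,k,T=P(n); c=(np.atleast_2d(X)-T[:3,3])@T[:3,:3]
    s=c[:,:2]/c[:,2:]; r2=(s**2).sum(1)[:,None]; s=s*(1+k*r2)
    return s@K[:2,:2].T+K[:2,2]
def cloud(n,d,m):
    v,u=np.nonzero(m&(d>0)); o,r=ray(n,np.c_[u,v]); return o+r*d[v,u][:,None],np.c_[u,v]
E
python3 - <<'E'
from h import *
for n in('top','side'):
    grab(n,n+'0.png'); K,k,T=P(n); print(n,K.round(1).tolist(),k,T.round(3).tolist())
s=get_state(); print(s)
E
```

```text
top [[494.5, 0.0, 316.7], [0.0, 494.5, 236.2], [0.0, 0.0, 1.0]] -0.14019276481064213 [[-0.018, -0.997, 0.074, 0.441], [-1.0, 0.017, -0.012, 0.078], [0.011, -0.074, -0.997, 1.392], [0.0, 0.0, 0.0, 1.0]]
side [[595.0, 0.0, 322.9], [0.0, 595.0, 233.6], [0.0, 0.0, 1.0]] 0.0003356340622731537 [[0.98, -0.129, 0.149, 0.332], [-0.196, -0.584, 0.788, -0.953], [-0.015, -0.802, -0.597, 0.885], [0.0, 0.0, 0.0, 1.0]]
{'time': 0.1, 'joint_positions': array([-1.12489808,  0.32173583, -0.07009431,  1.45157582,  0.02257475,
        1.370779  , -0.05690438]), 'qd': array([-5.94947397e-04, -1.95272677e-03,  1.57011478e-03, -1.46449410e-03,
        7.02182872e-04,  2.71307908e-04, -8.88569012e-05]), 'joint_torque': array([-5.79069510e-04, -4.92570734e+01, -4.06115586e-01, -3.13398778e+01,
       -6.43674214e-02,  3.95109330e-02,  6.98231770e-05]), 'position': array([0.27184921, 0.58987171, 0.22156795]), 'tool_rot': array([-6.72902134e-01, -3.06837131e+00,  2.64563564e-03]), 'ft_force': array([ 1.98277434e-04, -6.46576620e-01, -1.33656134e-01]), 'torque': array([-0.02305016, -0.03429334,  0.03946073]), 'grip_width': 0.9999225994067596}
```

View pics/top0.png

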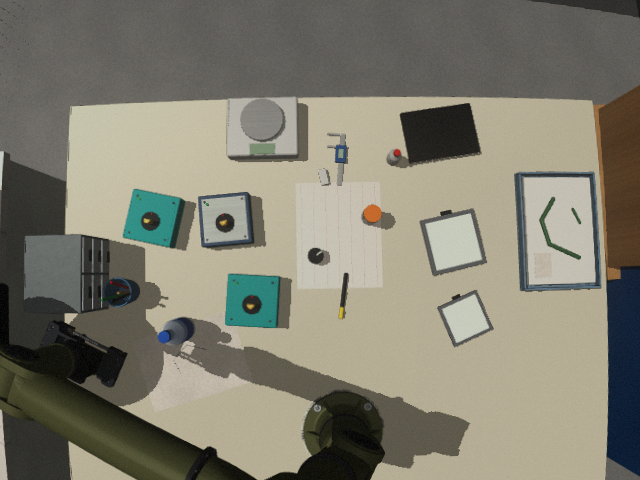

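View pics/side0.png

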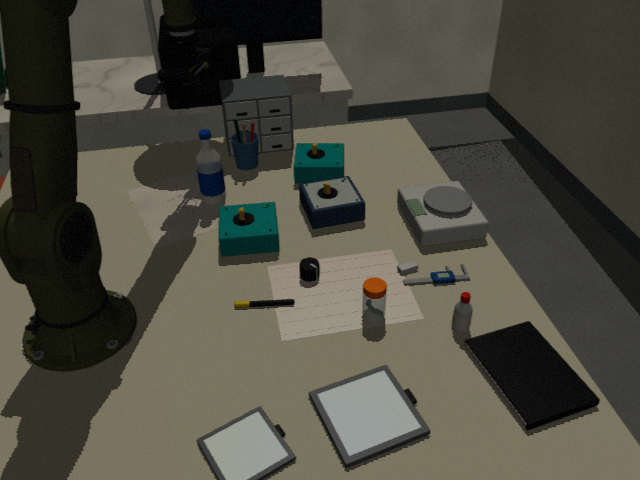

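The top view shows the jar at (372,214), knob (316,256), larger pad (453,241), and the aluminium-topped box with shaft at (226,221). The turquoise boxes and the smaller pad are the decoys. Next I'll measure and enlarge crops.

```bash
python3 - <<'E'
from h import *
im,d=grab('top'); hsv=cv2.cvtColor(im,cv2.COLOR_RGB2HSV); H,S,V=cv2.split(hsv)
def box(m,x0,y0,x1,y1):
    o=np.zeros_like(m); o[y0:y1,x0:x1]=m[y0:y1,x0:x1]; return o
# jar cap
m=box((H<16)&(S>150)&(V>90),350,190,395,240); v,u=np.nonzero(m); (c,r)=cv2.minEnclosingCircle(np.c_[u,v].astype(np.float32))
print('jar',c,r,onplane('top',c,.085), 'cent',u.mean(),v.mean())
# pad: dark/grey frame
m=box(((S<60)&(V>120)),415,205,492,280).astype(np.uint8)
cs,_=cv2.findContours(m,0,2); c=max(cs,key=cv2.contourArea); r=cv2.minAreaRect(c); print('pad panel',r)
print(onplane('top',r[0],.012), onplane('top',cv2.boxPoints(r),.012).round(3).tolist())
# knob
m=box(V<60,300,240,332,270).astype(np.uint8); v,u=np.nonzero(m); print('knob dark',u.min(),u.max(),v.min(),v.max(),onplane('top',[u.mean(),v.mean()],.036))
# box
m=box((S<50)&(V>110),196,188,256,250).astype(np.uint8)
cs,_=cv2.findContours(m,0,2); c=max(cs,key=cv2.contourArea); r=cv2.minAreaRect(c); print('boxtop',r,onplane('top',r[0],.0555),onplane('top',cv2.boxPoints(r),.0555).round(3).tolist())
m=box((H>15)&(H<35)&(S>90)&(V>70),215,205,240,235); v,u=np.nonzero(m); print('brass',len(u),u.mean(),v.mean(),onplane('top',[u.mean(),v.mean()],.086))
a=cv2.resize(im[235:275,296:336],(400,400),interpolation=cv2.INTER_CUBIC)
b=cv2.resize(im[200:240,206:246],(400,400),interpolation=cv2.INTER_CUBIC)
im2,_=grab('side')
c=cv2.resize(im2[245:295,285:335],(400,400),interpolation=cv2.INTER_CUBIC)
e=cv2.resize(im2[170:220,302:352],(400,400),interpolation=cv2.INTER_CUBIC)
g=np.vstack([np.hstack([a,b]),np.hstack([c,e])]); g=cv2.resize(np.clip(g*1.6,0,255).astype(np.uint8),(600,600)); cv2.imwrite('pics/c1.png',g[:,:,::-1])
E
```

```text
jar (372.21429443359375, 213.2142791748047) 8.820883750915527 [[ 0.59683169 -0.08762631  0.085     ]] cent 372.21487603305786 213.19834710743802
pad panel ((453.0, 242.0), (74.0, 76.0), 90.0)
[[ 0.52021796 -0.3254376   0.012     ]] [[0.627, -0.22, 0.012], [0.625, -0.442, 0.012], [0.413, -0.433, 0.012], [0.418, -0.213, 0.012]]
knob dark 309 322 248 262 [[0.48811222 0.06637718 0.036     ]]
boxtop ((224.30738830566406, 218.88116455078125), (44.5435791015625, 44.63412094116211), 84.80557250976562) [[0.59168079 0.31216423 0.0555    ]] [[0.649, 0.379, 0.056], [0.657, 0.256, 0.056], [0.535, 0.246, 0.056], [0.527, 0.368, 0.056]]
brass 43 222.95348837209303 222.30232558139534 [[0.57914094 0.31046852 0.086     ]]
```

View pics/c1.png

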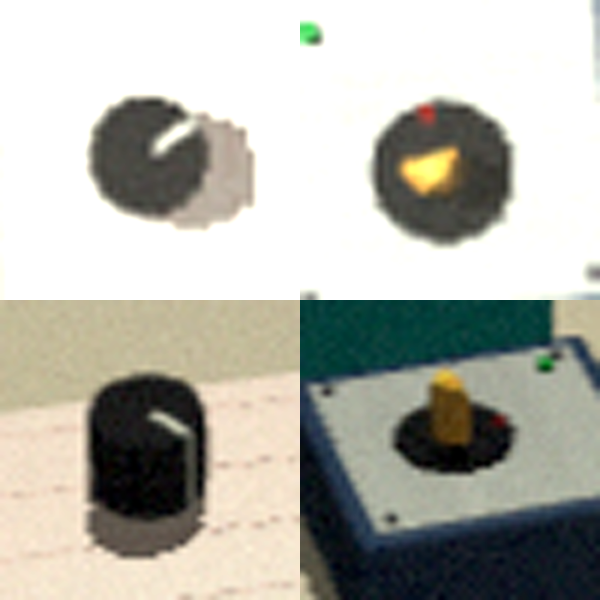

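Enlarged crops: the knob's pointer runs up-right (knob centre about px (316,256)). The red mark sits up and slightly left of the plate centre (about px (225,223)), and the shaft flat agrees with it. I'll turn the tool to align it with the world axes while I refine the numbers.

```bash
python3 -m jog '[[[1,0,0,0,1],[1,0,0,0,1],[1,0,0,0,1],[1,0,0,0,1],[1,0,0,0,1],[1,0,0,0,1],[1,0,0,0,1],[1,0,0,0,1],[1,0,0,0,1],[1,0,0,0,1]]]'
python3 -m jog '[[[1,0,0,0,1],[1,0,0,0,1],[1,0,0,0,1],[1,0,0,0,0],[1,0,0,0,0]]]'
python3 - <<'E'
from h import *
s=get_state(); R=cv2.Rodrigues(s['tool_rot'])[0]; print(R.round(3),s['position'],s['joint_positions'].round(2))
im,d=grab('top'); H,S,V=cv2.split(cv2.cvtColor(im,cv2.COLOR_RGB2HSV)); V=V.astype(int)
def pts(m,b):
    o=np.zeros(m.shape,bool); o[b[1]:b[3],b[0]:b[2]]=m[b[1]:b[3],b[0]:b[2]]; v,u=np.nonzero(o); return np.c_[u,v].astype(np.float32)
ang=lambda a,b:np.degrees(np.arctan2(*(b-a)[0,1::-1]))
# knob
p=pts(V<75,(305,245,326,267)); c,r=cv2.minEnclosingCircle(p); kc=onplane('top',c,.036)
w=pts(V>105,(311,248,324,259)); w=w[np.hypot(*(w-c).T)<r-1.0]; print('knob',c,r,kc,'ptr px',len(w),ang(kc,onplane('top',w.mean(0),.036)))
# plate & red
p=pts(V<75,(214,210,237,236)); e=cv2.fitEllipse(cv2.convexHull(p.astype(np.int32))); pc=onplane('top',e[0],.0585)
Ri=im.astype(int); q=pts((Ri[...,0]>1.6*Ri[...,1])&(Ri[...,0]>1.6*Ri[...,2])&(Ri[...,0]>60),(216,209,234,222)); q_=onplane('top',q.mean(0),.0585)
print('plate',e,pc,'red',q.mean(0),len(q),q_,ang(pc,q_))
# pad panel
_,l,_,_=cv2.floodFill(im.copy(),None,(453,241),(255,0,0),(6,)*3,(6,)*3); mk=np.all(l==[255,0,0],-1) if l.ndim==3 else 0
n=np.zeros((482,642),np.uint8); cv2.floodFill(im.copy(),n,(453,241),0,(5,)*3,(5,)*3); m=n[1:-1,1:-1]
rr=cv2.minAreaRect(cv2.findContours(m,0,2)[0][0]); print('pad',rr,onplane('top',rr[0],.012),onplane('top',cv2.boxPoints(rr),.012).round(3).tolist())
# side
im,d=grab('side'); Ri=im.astype(int); H,S,V=cv2.split(cv2.cvtColor(im,cv2.COLOR_RGB2HSV))
q=pts((Ri[...,0]>1.7*Ri[...,1])&(Ri[...,0]>1.7*Ri[...,2])&(Ri[...,0]>50),(318,178,345,200)); print('side red',q.mean(0),len(q),onplane('side',q.mean(0),.0585))
m=(V<45)
p=pts(m,(314,180,342,200)); print('side plate ext',p.min(0),p.max(0)); 
p=pts((H<16)&(S>140)&(V>80),(355,270,395,305));print('side cap',p.min(0),p.max(0))
print('proj jar top edge (side) expected', proj('side',[[.597,-.088,.085],[.597,-.088,.068]]), 'plate', proj('side',pc))
E
```

```text
time: 1.45
position: [0.272, 0.5902, 0.2222]
tool_rot: [1.91, 2.494, -0.001]
ft_force: [-0.0, -1.1, 0.1]
grip_width: 1.001
time: 2.08
position: [0.272, 0.5903, 0.2224]
tool_rot: [2.215, 2.228, -0.0]
ft_force: [0.5, 0.4, -0.1]
grip_width: 0.999
[[-0.006  1.    -0.   ]
 [ 1.     0.006 -0.   ]
 [-0.    -0.    -1.   ]] [0.27195809 0.59030029 0.22243674] [-1.24  0.32  0.08  1.46 -0.02  1.37 -1.16]
knob (315.3947448730469, 255.3947296142578) 7.7729363441467285 [[0.4888     0.06550327 0.036     ]] ptr px 10 -50.78486579389303
plate ((224.71142578125, 222.42674255371094), (17.482229232788086, 18.404388427734375), 90.20397186279297) [[0.58162957 0.31055355 0.0585    ]] red [222.6 214.8] 5 [[0.60260202 0.31630112 0.0585    ]] 15.325808201967687
pad ((453.3192138671875, 241.16339111328125), (46.907962799072266, 45.81888961791992), 76.50426483154297) [[ 0.52257697 -0.32645574  0.012     ]] [[0.574, -0.248, 0.012], [0.602, -0.379, 0.012], [0.471, -0.406, 0.012], [0.444, -0.275, 0.012]]
side red [nan nan] 0 [[nan nan nan]]
side plate ext [314. 180.] [337. 198.]
side cap [363. 277.] [386. 297.]
proj jar top edge (side) expected [[373.60884329 284.63326309]
 [373.30540596 290.91266556]] plate [[326.55877891 192.09400272]]<stdin>:20: RuntimeWarning: Mean of empty slice.
  ret = um.true_divide(
```

Everything agrees: jar (0.597,-0.088), pad (0.522,-0.326), shaft (0.581,0.310) with its flat at about 15°, knob (0.488,0.066) with its pointer at about -51°. Moving to the jar.

```bash
python3 -m jog '[[[1,-1,0.48,0,0],[1,-1,0.48,0,0],[1,-1,0.48,0,0],[1,-1,0.48,0,0],[1,-1,0.48,0,0],[1,-1,0.48,0,0],[1,-1,0.48,0,0],[1,-1,0.48,0,0],[1,-1,0.48,0,0],[1,-1,0.48,0,0]]]'
python3 -m jog '[[[1,-1,0.48,0,0],[1,-1,0.48,0,0],[1,-1,0.48,0,0],[1,-1,0.48,0,0],[1,-1,0.48,0,0],[1,-1,0.48,0,0],[1,-0.9,0.4,0,0],[1,0,0,0,0],[1,0,0,0,0],[1,0,0,0,0]]]'
python3 - <<'E'
from h import *
grab('side','s2.png')
E
```

```text
time: 3.42
position: [0.4664, 0.1899, 0.2229]
tool_rot: [2.216, 2.227, 0.001]
ft_force: [1.5, 0.1, -0.0]
grip_width: 0.996
time: 4.68
position: [0.5982, -0.0823, 0.2225]
tool_rot: [-2.213, -2.229, -0.001]
ft_force: [-0.7, 0.4, -0.0]
grip_width: 1.001
```

View pics/s2.png

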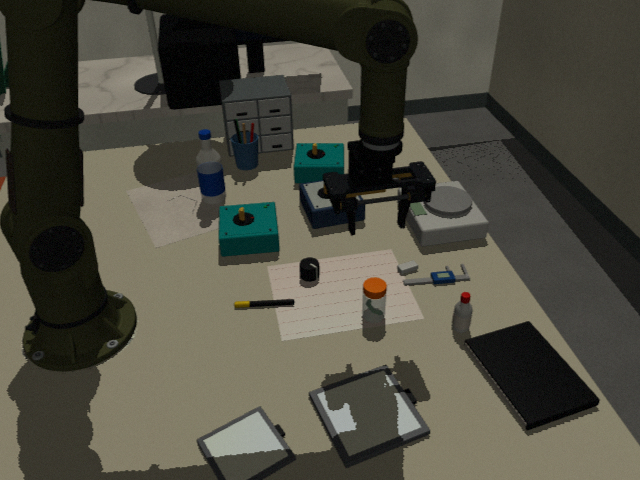

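The side view shows the gripper above the jar, jaws spread along world x and nothing in the way. Descend and grip.

```bash
python3 -m jog '[[[1,-0.14,-0.03,0.6,0],[1,0,0,0.8,0],[1,0,0,0.8,0],[1,0,0,0.8,0],[1,0,0,0.8,0],[1,0,0,0.6,0],[1,0,0,0.3,0],[1,0,0,0,0],[1,0,0,0,0]]]' 20
python3 -m jog '[[[0.3,0,0,0,0],[0.3,0,0,0,0],[0.3,0,0,0,0],[0.3,0,0,0,0],[0.3,0,0,0,0],[0.3,0,0,-0.3,0],[0.3,0,0,-0.7,0],[0.3,0,0,-0.8,0],[0.3,0,0,0,0],[0.3,0,0,0,0]]]' 25
```

```text
time: 5.85
position: [0.5981, -0.0897, 0.0357]
tool_rot: [2.215, 2.226, 0.002]
ft_force: [-0.5, 0.3, -0.6]
grip_width: 0.995
time: 7.1
position: [0.5966, -0.0896, 0.1061]
tool_rot: [-2.216, -2.226, 0.001]
ft_force: [-0.6, 0.6, -1.6]
grip_width: 0.549
```

```bash
python3 -m jog '[[[0.3,-0.5,-0.16,0,0],[0.3,-0.9,-0.28,0,0],[0.3,-0.9,-0.28,0,0],[0.3,-0.9,-0.28,0,0],[0.3,-0.9,-0.28,0,0],[0.3,-0.9,-0.28,0,0],[0.3,-0.6,-0.2,0,0],[0.3,-0.32,-0.09,0,0],[0.3,0,0,0,0],[0.3,0,0,0,0]]]'
python3 -m jog '[[[0.3,0,0,0.4,0],[0.3,0,0,0.5,0],[0.3,0,0,0.3,0],[0.3,0,0,0.1,0],[0.3,0,0,0.04,0],[0.3,0,0,0.03,0],[0.3,0,0,0.03,0],[0.3,0,0,0,0],[0.3,0,0,0,0]]]'
```

```text
time: 8.35
position: [0.5247, -0.3255, 0.1061]
tool_rot: [-2.214, -2.227, -0.001]
ft_force: [-0.1, 0.5, -1.1]
grip_width: 0.545
time: 9.48
position: [0.5244, -0.327, 0.0508]
tool_rot: [2.216, 2.226, 0.0]
ft_force: [0.8, 0.4, -1.8]
grip_width: 0.548
```

```bash
python3 -m jog '[[[0.3,0,0,0.03,0],[0.3,0,0,0.03,0],[0.3,0,0,0,0],[0.3,0,0,0,0]]]'; python3 -m jog '[[[0.3,0,0,0.03,0],[0.3,0,0,0,0],[0.3,0,0,0,0]]]'
```

```text
time: 9.98
position: [0.5243, -0.3269, 0.0481]
tool_rot: [2.216, 2.226, 0.0]
ft_force: [0.5, -0.4, -0.8]
grip_width: 0.548
time: 10.35
position: [0.5243, -0.3269, 0.047]
tool_rot: [2.216, 2.226, 0.0]
ft_force: [0.2, 0.0, -0.8]
grip_width: 0.545
```

```bash
python3 -m jog '[[[0.3,0,0,0.03,0],[0.3,0,0,0,0],[0.3,0,0,0,0]]]'; python3 - <<'E'
from h import *
for i in range(4):
    grab('top'); print(get_state()['ft_force'].round(2),get_state()['position'][2].round(4))
E
```

```text
time: 10.72
position: [0.5244, -0.327, 0.0466]
tool_rot: [2.216, 2.226, 0.001]
ft_force: [-1.4, 1.3, 5.9]
grip_width: 0.546
[-2.47  0.21  4.6 ] 0.0466
[-2.16  1.98  5.62] 0.0466
[-2.52  0.62  5.75] 0.0466
[-2.09  1.15  5.92] 0.0466
```

Contact at +6 N. Release, retreat straight up and move on to the knob.

```bash
python3 -m jog '[[[0.7,0,0,0,0],[1,0,0,0,0],[1,0,0,0,0],[1,0,0,0,0],[1,0,0,-0.3,0],[1,0,0,-0.7,0],[1,0,0,-1,0],[1,0,0,-1,0]]]'
python3 -m jog '[[[1,0.5,0,0,0],[1,1,-0.1,0,0],[1,1,-0.1,0,0],[1,1,-0.1,0,0],[1,1,-0.1,0,0],[1,1,-0.1,0,0],[1,1,-0.1,0,0],[1,1,-0.1,0,0],[1,1,-0.1,0,0],[1,0.8,-0.1,0,0]]]'
python3 -m jog '[[[1,0.5,-0.01,0,0],[1,0,0,0,0],[1,0,0,0,0],[1,0,0,0,0]]]'
python3 - <<'E'
from h import *
print(get_state()['position'])
im,_=grab('side'); a=im[350:480,280:450]; b=im[230:310,260:360]
cv2.imwrite('pics/s3.png',np.hstack([cv2.resize(a,(400,306)),cv2.resize(b,(382,306))])[:,:,::-1])
E
```

```text
time: 11.92
position: [0.5242, -0.3271, 0.1678]
tool_rot: [2.216, 2.226, 0.0]
ft_force: [0.9, -0.7, -0.3]
grip_width: 1.002
time: 13.18
position: [0.4866, 0.0464, 0.1668]
tool_rot: [2.215, 2.227, 0.003]
ft_force: [0.2, -0.7, -0.6]
grip_width: 1.001
time: 13.68
position: [0.4863, 0.0635, 0.166]
tool_rot: [2.219, 2.224, 0.0]
ft_force: [-0.6, 0.2, 0.2]
grip_width: 1.0
[0.48625073 0.06349289 0.16598003]
```

View pics/s3.png

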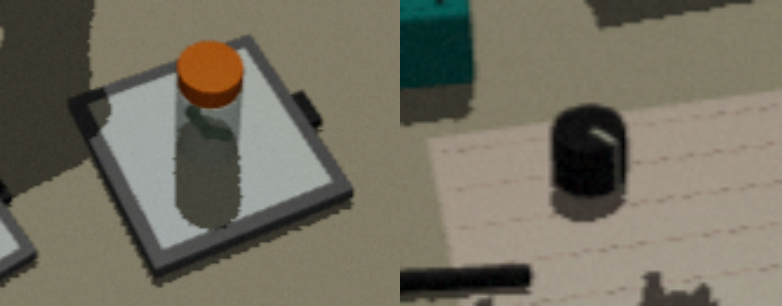

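Left crop: the jar stands upright well inside the pad. Right crop: the knob is undisturbed, with its pointer visible. Descend on the knob.

```bash
python3 -m jog '[[[1,0.05,0.06,0.5,0],[1,0,0,0.8,0],[1,0,0,0.8,0],[1,0,0,0.8,0],[1,0,0,0.6,0],[1,0,0,0.3,0],[1,0,0,0.1,0],[1,0,0,0,0],[1,0,0,0,0]]]'
python3 -m jog '[[[0.3,0,0,0,0],[0.3,0,0,0,0],[0.3,0,0,0,0],[0.3,0,0,0,0],[0.3,0,0,0,0]]]' 30
```

```text
time: 14.85
position: [0.4893, 0.0671, 0.0107]
tool_rot: [2.216, 2.226, 0.003]
ft_force: [-0.1, -0.8, -0.8]
grip_width: 1.004
time: 15.48
position: [0.4885, 0.067, 0.0098]
tool_rot: [2.216, 2.226, 0.0]
ft_force: [0.4, -0.9, -0.0]
grip_width: 0.513
```

Gripped (44.6 mm). Lift, carry above the shaft, then turn by -66°.

```bash
python3 -m jog '[[[0.3,0,0,-0.4,0],[0.3,0,0,-0.8,0],[0.3,0,0,-0.8,0],[0.3,0,0,-0.8,0],[0.3,0,0,-0.4,0],[0.3,0.5,0.2,0,0],[0.3,0.9,0.34,0,0],[0.3,0.9,0.34,0,0],[0.3,0.9,0.34,0,0],[0.3,0.9,0.34,0,0]]]'
python3 -m jog '[[[0.3,0.9,0.34,0,0],[0.3,0.7,0.27,0,0],[0.3,0.35,0.14,0,0],[0.3,0,0,0,0],[0.3,0,0,0,-1],[0.3,0,0,0,-1],[0.3,0,0,0,-1],[0.3,0,0,0,-1],[0.3,0,0,0,-1],[0.3,0,0,0,-1]]]'
python3 -m jog '[[[0.3,0,0,0,-1],[0.3,0,0,0,-1],[0.3,0,0,0,-1],[0.3,0,0,0,-1],[0.3,0,0,0,-1],[0.3,0,0,0,-1],[0.3,0,0,0,-1],[0.3,0,0,0,-0.2],[0.3,0,0,0,0],[0.3,0,0,0,0]]]'
python3 - <<'E'
from h import *
s=get_state(); R=cv2.Rodrigues(s['tool_rot'])[0]; print(s['position'],s['ft_force'],'A',np.degrees(np.arctan2(R[1,1],R[0,1])),s['grip_width'])
im,d=grab('side'); u,v=proj('side',[[.58,.31,.11]])[0].astype(int); print(u,v)
a=im[v-60:v+45,u-70:u+70]; cv2.imwrite('pics/s4.png',cv2.resize(np.clip(a*1.7,0,255).astype(np.uint8),(800,600),interpolation=cv2.INTER_CUBIC)[:,:,::-1])
E
```

```text
time: 16.73
position: [0.5494, 0.2339, 0.1357]
tool_rot: [-2.214, -2.227, 0.004]
ft_force: [0.6, -0.4, -0.7]
grip_width: 0.497
time: 17.98
position: [0.5796, 0.3073, 0.1376]
tool_rot: [1.564, 2.725, -0.002]
ft_force: [0.6, 1.0, -0.2]
grip_width: 0.499
time: 19.23
position: [0.5797, 0.309, 0.1378]
tool_rot: [0.648, 3.074, -0.0]
ft_force: [-0.3, 0.1, -0.2]
grip_width: 0.503
[0.57972587 0.30899839 0.13778944] [-0.27445829  0.0705995  -0.17033037] A 66.19243617695345 0.5026425134295965
325 174
```

View pics/s4.png

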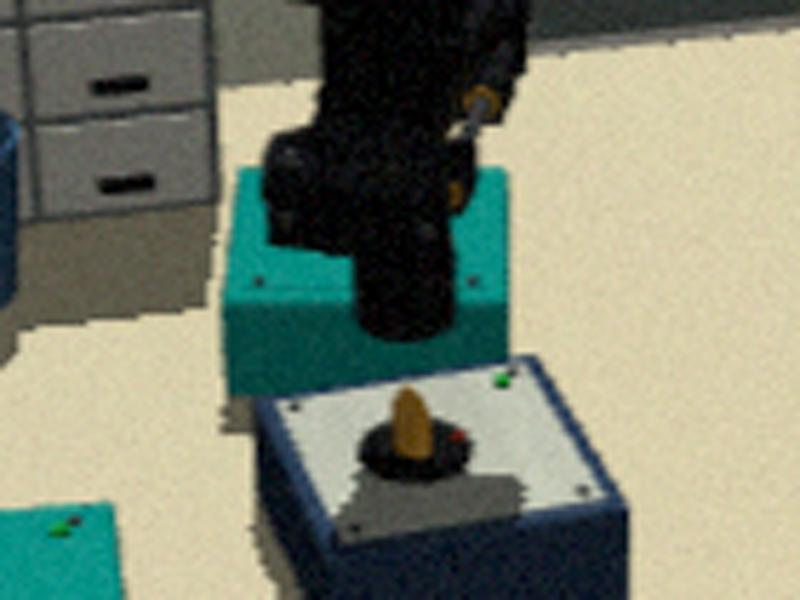

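The side view shows the held knob at crop (405,300) above the shaft at (412,425), with the fingers hiding the pointer. I'll compute the lateral offset from edges in this view.

```bash
python3 - <<'E'
from h import *
im,d=grab('side'); V=im.max(2).astype(int); s=get_state(); print(s['position'])
# knob silhouette rows crop y 255..305 => row 114+y/5.714
for r in range(158,169):
    row=V[r,305:350]; k=np.nonzero(row<38)[0]; print('row',r,k.min()+305,k.max()+305,(k.min()+k.max())/2+305)
m=np.zeros(V.shape,np.uint8); m[184:200,314:342]=((V<55)|(im[...,0]>im[...,2]*1.6))[184:200,314:342]
# plate: dark only above the shadow
for r in range(187,197):
    row=V[r,312:345]; k=np.nonzero(row<45)[0]; print('plate',r,k.min()+312 if len(k) else 0,k.max()+312 if len(k) else 0)
B=im.astype(int); m=(B[...,0]>1.5*B[...,2])&(B[...,0]>60)
for r in range(181,196):
    k=np.nonzero(m[r,318:334])[0]; print('brass',r,(k.min()+318,k.max()+318) if len(k) else '')
x,y,_=s['position']
print('proj knob under/top',proj('side',[[x,y,.128],[x,y,.164]]),'shaft tip/plate',proj('side',[[.5816,.3106,.086],[.5816,.3106,.0585]]))
print('du/dx,dy', proj('side',[[x+.01,y,.128],[x,y+.01,.128]])-proj('side',[[x,y,.128]]))
E
```

```text
[0.57969547 0.30925522 0.13777069]
row 158 312 334 323.0
row 159 317 334 325.5
row 160 317 334 325.5
row 161 317 334 325.5
row 162 317 334 325.5
row 163 317 334 325.5
row 164 317 334 325.5
row 165 317 334 325.5
row 166 317 334 325.5
row 167 317 334 325.5
row 168 316 335 325.5
plate 187 0 0
plate 188 322 333
plate 189 320 334
plate 190 319 334
plate 191 318 336
plate 192 318 336
plate 193 318 336
plate 194 318 336
plate 195 319 335
plate 196 319 336
brass 181 
brass 182 (np.int64(325), np.int64(327))
brass 183 (np.int64(324), np.int64(328))
brass 184 
brass 185 (np.int64(329), np.int64(329))
brass 186 
brass 187 
brass 188 
brass 189 
brass 190 
brass 191 (np.int64(329), np.int64(329))
brass 192 (np.int64(329), np.int64(329))
brass 193 (np.int64(328), np.int64(328))
brass 194 
brass 195 
proj knob under/top [[325.59818327 168.95194328]
 [325.42352872 156.25517095]] shaft tip/plate [[326.42495656 182.94643505]
 [326.54385226 192.08579777]]
du/dx,dy [[ 3.92515243 -0.45049666]
 [-0.79602434 -1.98595224]]
```

```bash
python3 -m jog '[[[0.3,-0.014,0.061,0.3,0],[0.3,0,0,0.4,0],[0.3,0,0,0.2,0],[0.3,0,0,0,0],[0.3,0,0,0,0]]]'
python3 - <<'E'
from h import *
s=get_state();print(s['position'])
acc=[eyes.get_image('side')[0].astype(float) for _ in range(4)]; im=np.mean(acc,0)
# subpixel edges by gray threshold crossing
g=im.mean(2)
def edges(r,lo,hi,t):
    row=g[r]; c=None
    L=[i+(row[i]-t)/(row[i]-row[i+1]) for i in range(lo,hi) if row[i]>t>=row[i+1]]
    Rr=[i+(t-row[i])/(row[i+1]-row[i]) for i in range(lo,hi) if row[i]<=t<row[i+1]]
    return np.round(L,2),np.round(Rr,2)
for r in range(170,199): print(r,*edges(r,310,344,55))
x,y,_=s['position']; print(proj('side',[[x,y,s['position'][2]-.01],[.5816,.3106,.0585]]))
a=np.clip(im[145:205,290:370]*2,0,255).astype(np.uint8); cv2.imwrite('pics/s5.png',cv2.resize(a,(800,600),interpolation=cv2.INTER_CUBIC)[:,:,::-1])
E
```

```text
time: 19.95
position: [0.5815, 0.3114, 0.102]
tool_rot: [0.646, 3.074, 0.001]
ft_force: [0.2, 0.2, 0.4]
grip_width: 0.499
[0.58150206 0.31142031 0.10203804]
170 [] [343.33]
171 [] [343.32]
172 [] [343.33]
173 [] [343.29]
174 [] [343.44]
175 [] [343.34]
176 [] [343.72]
177 [] [343.51]
178 [] [337.56]
179 [343.2] [334.88]
180 [341.88] [334.84 343.18]
181 [341.42] [334.56 343.41]
182 [318.04] [312.59 334.35]
183 [319.12] [333.02]
184 [320.71] [331.49]
185 [322.91] [329.42]
186 [323.56] [329.36]
187 [323.03] [331.39]
188 [320.73] [334.02]
189 [319.02] [335.52]
190 [318.21] [336.28]
191 [317.6] [337.51]
192 [317.28 340.35 342.33] [339.55 341.85 343.23]
193 [317.25] []
194 [317.24] []
195 [318.1] []
196 [317.42] []
197 [315.77] []
198 [315.64] []
[[326.29566029 180.75117167]
 [326.54385226 192.08579777]]
```

View pics/s5.png

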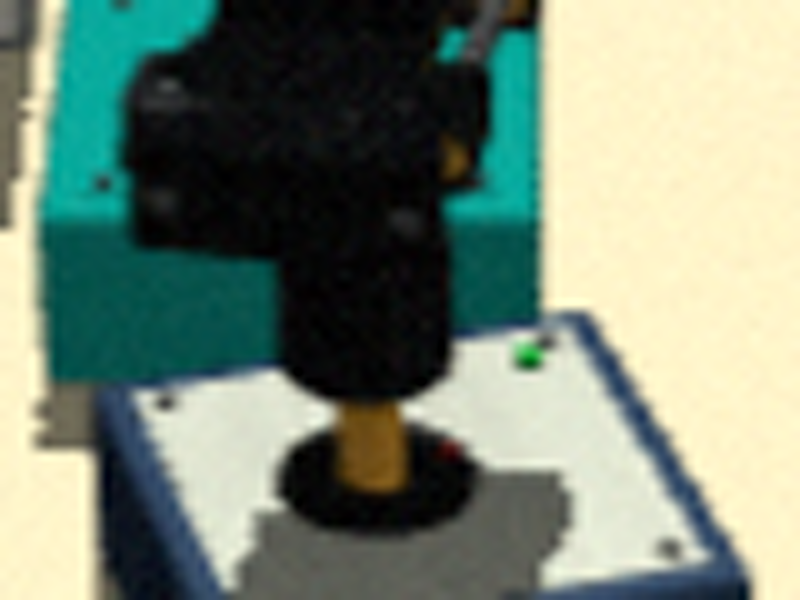

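The close side view shows the knob's lower rim centred at column about 326.1 and the plate and shaft at about 327.2, so the knob is about 2 mm short in x. Correct that and feel downward.

```bash
python3 -m jog '[[[0.3,-0.046,0.007,0,0],[0.3,0,0,0.1,0],[0.3,0,0,0.05,0],[0.3,0,0,0,0],[0.3,0,0,0,0]]]'; python3 -m jog '[[[0.3,0,0,0.05,0],[0.3,0,0,0.05,0],[0.3,0,0,0,0],[0.3,0,0,0,0]]]'
```

```text
time: 20.78
position: [0.583, 0.3109, 0.0958]
tool_rot: [0.646, 3.074, 0.0]
ft_force: [-0.8, 0.2, -1.0]
grip_width: 0.502
time: 21.28
position: [0.5832, 0.311, 0.0919]
tool_rot: [0.646, 3.074, 0.001]
ft_force: [0.6, -0.6, -1.1]
grip_width: 0.499
```

The knob underside is already 4 mm below the tip with no force, so it has entered. Continue.

```bash
python3 -m jog '[[[0.3,0,0,0.05,0],[0.3,0,0,0,0],[0.3,0,0,0,0]]]'; python3 -m jog '[[[0.3,0,0,0.05,0],[0.3,0,0,0,0],[0.3,0,0,0,0]]]'
```

```text
time: 21.65
position: [0.5833, 0.311, 0.0903]
tool_rot: [0.646, 3.074, 0.001]
ft_force: [-0.6, -0.3, 4.2]
grip_width: 0.502
time: 22.02
position: [0.5834, 0.311, 0.0882]
tool_rot: [0.646, 3.074, 0.001]
ft_force: [-0.5, -0.2, 4.9]
grip_width: 0.499
```

```bash
python3 - <<'E'
from h import *
R=0
for i in range(4):
    grab('side'); s=get_state(); R=cv2.Rodrigues(s['tool_rot'])[0]; print(s['ft_force'].round(2),s['torque'].round(3),s['position'].round(4))
E
python3 -m jog '[[[0.3,0,0,0,0.4],[0.3,0,0,0,0.4],[0.3,0,0,0,0]]]'; python3 -m jog '[[[0.3,0,0,0,-0.8],[0.3,0,0,0,-0.4],[0.3,0,0,0,-0.4],[0.3,0,0,0,0]]]'
```

```text
[-0.55 -0.01  5.84] [-0.052  0.018 -0.061] [0.5833 0.311  0.0882]
[ 0.52 -0.29  4.86] [-0.108  0.059  0.04 ] [0.5833 0.311  0.0883]
[ 0.49 -0.13  4.58] [-0.122  0.046  0.044] [0.5833 0.311  0.0883]
[-0.7  -0.65  4.97] [-0.075  0.045  0.003] [0.5833 0.311  0.0882]
time: 22.6
position: [0.5836, 0.3112, 0.0883]
tool_rot: [0.753, 3.049, 0.002]
ft_force: [0.4, 0.5, 4.4]
grip_width: 0.499
time: 23.1
position: [0.5837, 0.3111, 0.0883]
tool_rot: [0.538, 3.094, 0.002]
ft_force: [-0.5, -0.1, 4.8]
grip_width: 0.495
```

Turning ±4° doesn't release it. The moment points to contact on the -y side, so restore the angle and step in -y.

```bash
python3 -m jog '[[[0.3,0,0,0,0.8],[0.3,-0.007,-0.016,0,0],[0.3,0,0,0,0],[0.3,0,0,0,0]]]'; for i in 1 ; do python3 -m jog '[[[0.3,-0.007,-0.016,0,0],[0.3,0,0,0,0],[0.3,0,0,0,0]]]'; done;  python3 -m jog '[[[0.3,-0.007,-0.016,0,0],[0.3,0,0,0,0],[0.3,0,0,0,0]]]'; python3 -c "
from h import *
for i in range(4): grab('top'); s=get_state(); print(s['ft_force'].round(2),s['torque'].round(3))"
```

```text
time: 23.6
position: [0.5834, 0.3111, 0.0884]
tool_rot: [0.646, 3.074, 0.003]
ft_force: [-0.1, 0.8, 4.9]
grip_width: 0.497
time: 23.98
position: [0.5834, 0.3109, 0.0885]
tool_rot: [0.645, 3.074, 0.004]
ft_force: [0.6, 0.9, 5.6]
grip_width: 0.497
time: 24.35
position: [0.5834, 0.3107, 0.0885]
tool_rot: [0.645, 3.074, 0.005]
ft_force: [-0.0, 2.5, 5.8]
grip_width: 0.495
[0.46 2.99 5.67] [ 0.706 -0.192  0.052]
[0.38 1.91 4.71] [ 0.663 -0.21  -0.004]
[0.49 2.22 4.75] [ 0.703 -0.22   0.002]
[0.9  2.05 5.45] [ 0.652 -0.123  0.045]
```

```bash
cat > ft.py <<'E'
from h import *
F=[];T=[]
for i in range(3): grab('top'); s=get_state(); F.append(s['ft_force']);T.append(s['torque'])
T=np.mean(T,0); R=cv2.Rodrigues(s['tool_rot'])[0]
print('F',np.mean(F,0).round(2),'T',T.round(3),'pos',s['position'].round(4),'A',np.degrees(np.arctan2(R[1,1],R[0,1])).round(1),'t',s['time'])
E
python3 -m jog '[[[0.3,0.021,0.048,-0.06,0],[0.3,0,0,0,0],[0.3,0,0,0,0]]]' >/dev/null; python3 ft.py
python3 -m jog '[[[0.3,0.021,0.048,0,0],[0.3,0,0,0,0],[0.3,0,0,0,0]]]'>/dev/null; python3 ft.py
python3 -m jog '[[[0.3,-0.067,-0.028,0,0],[0.3,0,0,0,0],[0.3,0,0,0,0]]]'>/dev/null; python3 ft.py
python3 -m jog '[[[0.3,0.092,-0.04,0,0],[0.3,0,0,0,0],[0.3,0,0,0,0]]]'>/dev/null; python3 ft.py
```

```text
F [1.68 1.63 2.9 ] T [ 0.244 -0.377  0.011] pos [0.5832 0.3108 0.0901] A 66.3 t 25.075
F [ 0.36 -1.8   3.53] T [-0.445 -0.199 -0.026] pos [0.5829 0.3126 0.09  ] A 66.2 t 25.6
F [-0.21  1.48 -1.17] T [0.313 0.075 0.01 ] pos [0.5844 0.3114 0.0896] A 66.3 t 26.125
F [ 4.99  2.53 -3.14] T [ 0.568 -1.235  0.014] pos [0.5833 0.3113 0.0908] A 66.2 t 26.65
```

```bash
python3 -m jog '[[[0.3,-0.123,0.063,0,0],[0.3,0,0,0,0],[0.3,0,0,0,0]]]'>/dev/null; python3 ft.py
python3 -m jog '[[[0.3,-0.023,0.010,0,0],[0.3,0,0,0,0],[0.3,0,0,0,0]]]'>/dev/null; python3 ft.py
```

```text
F [-3.14  2.44 -0.02] T [ 0.486  0.707 -0.007] pos [0.5858 0.3116 0.09  ] A 66.3 t 27.175
F [-5.75  1.84  0.99] T [0.437 1.268 0.015] pos [0.5861 0.3116 0.0899] A 66.3 t 27.7
```

```bash
python3 -m jog '[[[0.3,0.085,-0.017,0,0],[0.3,0,0,0,0],[0.3,0,0,0,0]]]'>/dev/null; python3 ft.py
python3 -m jog '[[[0.3,0,0,0.05,0],[0.3,0,0,0.05,0],[0.3,0,0,0,0],[0.3,0,0,0,0]]]'>/dev/null; python3 ft.py
```

```text
F [-0.28  0.87  0.04] T [ 0.154  0.11  -0.012] pos [0.5847 0.3115 0.0902] A 66.2 t 28.225
F [ 0.3  -0.26 -0.43] T [0.045 0.013 0.027] pos [0.5842 0.3118 0.0862] A 66.3 t 28.875
```

It dropped in: about 10 mm deep with no force. Push home.

```bash
python3 -m jog '[[[0.3,0,0,0.06,0],[0.3,0,0,0.06,0],[0.3,0,0,0.04,0],[0.3,0,0,0,0],[0.3,0,0,0,0]]]'>/dev/null; python3 ft.py
python3 -m jog '[[[0.3,0,0,0.06,0],[0.3,0,0,0.06,0],[0.3,0,0,0.04,0],[0.3,0,0,0,0],[0.3,0,0,0,0]]]' 60 >/dev/null; python3 ft.py
```

```text
F [-0.27 -0.04 -0.77] T [-0.029 -0.022 -0.019] pos [0.5842 0.3119 0.0799] A 66.3 t 29.65
F [-1.54 -0.73  4.17] T [-0.167  0.339  0.009] pos [0.5843 0.312  0.0737] A 66.3 t 30.425
```

```bash
python3 -m jog '[[[0.3,0,0,0.05,0],[0.3,0,0,0.03,0],[0.3,0,0,0,0],[0.3,0,0,0,0]]]' >/dev/null; python3 ft.py
python3 -m jog '[[[0.3,0,0,0.03,0],[0.3,0,0,0.03,0],[0.3,0,0,0,0],[0.3,0,0,0,0]]]' >/dev/null; python3 ft.py
```

```text
F [-2.23 -0.76  6.82] T [-0.294  0.507  0.019] pos [0.5843 0.312  0.0708] A 66.3 t 31.075
F [-5.47 -3.06 16.19] T [-0.708  1.321  0.002] pos [0.5845 0.3121 0.0706] A 66.3 t 31.725
```

The force jumps at the stop: 16 N with z no longer changing. Check in the pictures.

```bash
python3 - <<'E'
from h import *
im,_=grab('side'); t,_=grab('top'); print('pad mean now', t[225:260,435:470].mean((0,1)), 'small pad', t[310:325,458:474].mean((0,1)))
t0=cv2.imread('pics/top0.png')[:,:,::-1]; print('pad mean start',t0[225:260,435:470].mean((0,1)),'small',t0[310:325,458:474].mean((0,1)))
a=cv2.resize(np.clip(im[145:205,290:370]*2.,0,255).astype(np.uint8),(400,300),interpolation=cv2.INTER_CUBIC)
g=np.hstack([cv2.resize(im,(400,300)),a]); cv2.imwrite('pics/f1.png',g[:,:,::-1])
E
```

```text
pad mean now [199.21632653 182.04244898 157.47020408] small pad [215.425      220.16666667 205.3125    ]
pad mean start [198.16244898 202.73469388 187.79265306] small [198.63333333 203.25833333 188.6125    ]
```

View pics/f1.png

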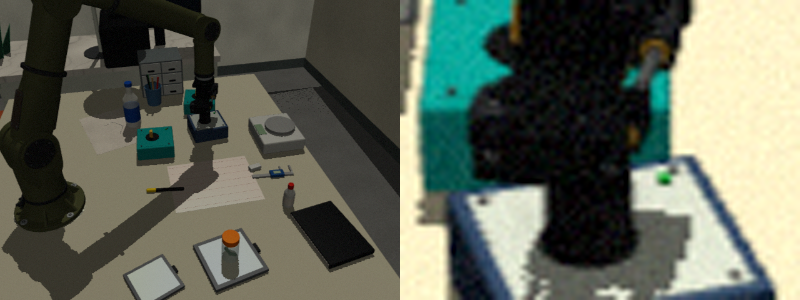

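The knob sits right down on the plate and the jar stands on the pad. Now check whether the panel is brighter than the small pad's.

```bash
python3 - <<'E'
from h import *
im,_=grab('top'); t0=cv2.imread('pics/top0.png')[:,:,::-1]
for n,a in(('now',im),('start',t0)):
    for p in((433,232),(466,225),(470,255),(445,262),(466,318),(560,200),(370,270)): print(n,p,a[p[1]-2:p[1]+3,p[0]-2:p[0]+3].mean((0,1)).round())
E
python3 ft.py
```

```text
now (433, 232) [215. 219. 204.]
now (466, 225) [215. 219. 203.]
now (470, 255) [199. 202. 186.]
now (445, 262) [215. 219. 205.]
now (466, 318) [215. 220. 205.]
now (560, 200) [212. 208. 195.]
now (370, 270) [215. 210. 195.]
start (433, 232) [198. 203. 188.]
start (466, 225) [198. 203. 188.]
start (470, 255) [198. 202. 187.]
start (445, 262) [198. 203. 189.]
start (466, 318) [199. 203. 189.]
start (560, 200) [195. 192. 179.]
start (370, 270) [199. 193. 179.]
F [-5.66 -2.77 16.63] T [-0.684  1.34  -0.015] pos [0.5845 0.3121 0.0705] A 66.3 t 32.025
```

```bash
python3 -m jog '[[[0.3,0,0,0.02,0],[0.3,0,0,0,0],[0.3,0,0,0,0],[0.3,0,0,0,0]]]' >/dev/null; python3 ft.py; python3 -c "
from bench import job; print(job.close_job())"
```

```text
F [-6.7  -3.82 19.91] T [-8.320e-01  1.615e+00  1.000e-03] pos [0.5845 0.3121 0.0705] A 66.3 t 32.675
the job is handed in; nothing more can be done
None
```

I handed the job in at 32.7 s with the arm still pressing the knob. One check did not confirm the result: the pictures never showed the pad lighting up.

- **Jar:** I lowered it onto the larger pad until I felt about 6 N of contact, then let go. Later side views show it upright, with its base well inside the pad.
- **Knob:** I turned it about 66° to match the shaft's flat. It first caught on the shaft's step. I felt for the middle of the play and it then dropped in freely.
- **Pressed at the stop:** I met spring force from about the height where a fully seated knob should start pressing. It then hit a hard stop with the knob's underside at about 60.7 mm, against 61 mm expected. At hand-in the knob was pressed with about 20 N, with no further movement for the extra push.
- **Pad light not confirmed:** In the top view, the pad's panel was no brighter than the smaller look-alike pad. That the pad is lit rests on the force and height readings.
- **Side load:** About 8 N of sideways force was still on the knob at the end.
- **Other things on the desk:** I moved nothing else on purpose, and they look undisturbed in the last side picture. I did not measure their positions again.

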